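# Take a stacked lunch carrier apart for washing up

## Robot

A 6-joint arm with a two-finger parallel gripper is mounted at the origin on the work surface; the furniture and walls round the work are solid. World frame = base frame: x ahead of the robot, y to its left, z up, the work surface at z = 0. Lengths are in m, angles in rad, forces in N, time in s.
With the tool pointing down it reaches from about 0.3 to 0.75 m from the base axis. Payload 8.5 kg.
Tool frame: the origin (TCP) lies midway between the tips of the shut fingers; the grasp point (between the pads) lies 19 mm behind it; z points along the fingers, y is the line along which they close (so a half turn about z gives the same grasp; the last joint's range is limited). The gripper opens to 85 mm and grips with 20 to 120 N. Pads are 22 mm wide; open, the fingers measure 114 mm over their backs; the gripper's body (76 mm by 85 mm) begins 54 mm behind the grasp point. The pads swing forward as they close: fully open they stand 13 mm farther back than shut.
Start: joints at [0.913, 0.381, 1.297, -0, 1.464, -0.215], TCP at [0.236, 0.497, 0.231] pointing down, gripper open.
Joint ranges: [-3.11, 3.11], [-0.89, 2.33], [0.22, 2.48], [-1.42, 4.56], [0.17, 2.85], [-2.88, 2.88]. Speed limits (rad/s): [2.39, 2.39, 3.14, 3.14, 3.14, 3.14].

## Interface

Orientations are given as a 3x3 rotation matrix whose columns are the frame's x, y, z axes.
In Python, from workcell import * gives the robot as it stands. The module is installed in compiled form; this text tells all that it offers.
- The arm moves only by the shell command python3 -m creep 'ROWS'. ROWS is JSON, one flat list of numbers, 7 for each row, row after row: the opening, from 0 (shut) to 1 (fully open), then the shift along the tool's x, y, z scaled (see below), then the turn, a rotation vector about the tool's x, y, z scaled (see below). In form: [hand, x, y, z, rx, ry, rz, hand, x, y, z, rx, ry, rz, ...]. A call has 1 to 8 rows; each row is the pose to reach, as a shift and turn from the pose commanded when the call began, along the tool's axes at that moment; what a row does not reach only later rows make up. The controller multiplies each number of a shift by 0.5 m and each number of a turn by 45 degrees. A row lasts 1/12 s, in which the tool goes at most 41.7 mm and 7.16 degrees, less where a joint would pass 70% of its speed; a pose out of reach is approached as far as the arm can. A call with a number of a shift or a turn outside -1 to 1 is refused whole. A call with a gripper value outside its range is refused whole. The fingers move at their own pace and stop on an object; the grip force is fixed at half the most. Time passes only in rows, so rows that repeat a pose let the fingers close. It gives the time, the measured TCP pose, the force, the opening and the grip force at its end, in the units of the state.
- get_obs(): the state, without advancing time (a new reading comes with each control period).
- capture(name): name is "scene" or "side" or "wrist"; returns a dict with "img" (420x560x3 uint8, red, green, blue), "z_map" (420x560 float32, m along the optical axis (not along the pixel's ray), 0 where there is no reading), "camera_matrix" (3x3 intrinsics, pixels), "pose" (4x4, takes a point from camera to world coordinates). Camera axes: x right, y down, z forward; pixel columns grow to the right and rows downward; lengths in m; the calibration is good to about 2 mm. The wrist camera is an equidistant fisheye: a pixel r from the principal point sees the ray r / f radians off the axis. A picture is of the moment at which its call begins.
- hand_in(): hands the job in; it is judged then, once.
The state is a dict: "t": time; "qpos": joint angles; "joint_vel": joint speeds; "tau": joint torques, N m; "ee_pos": TCP position; "orientation": TCP orientation; "force": force on the tool from outside, world axes, zero at the start; "moment": the same for the moment, N m; "opening": opening from 0.0 (shut) to 1.0 (fully open); "finger_force": force on a finger pad.
Only numpy, scipy, OpenCV 4.12 (cv2) and the standard library are available. Lean on these libraries where they do the work, as an engineer would, in place of code of your own. Each camera call takes 0.05 s, during which the arm holds its last target. There are 200 camera calls.

## Task

Take the stacked lunch carrier apart for washing up: fold its carrying handle right down, then take off the lid, the upper box and the lower box one at a time in that order, setting each on the wooden tray. They must end up lying flat on the tray's floor, the right way up and side by side; set them down rather than drop them, and do not knock the other things on the table about.

Things in the scene. Friction and masses are not known exactly. Their poses are not given: they have to be found in the camera images.
- carrier: carrier frame, dark steel, fixed, left or right of the robot, tray on the other side: foot plate 100 x 176 x 8 mm, lip round the lower box (outer 77 x 147 mm, top 17 mm above the table), end posts at y = +-73 mm, 66 mm high. Origin: centre of its underside. y along its long side, x across; -x is the side towards the robot, to which the handle folds. Turned up to 0.4 rad.
- bail (a joint): angle of the carrying handle (wire bail hinged to the end posts, axis along the carrier's y): 0 = upright over the lid, growing as it folds to the carrier's -x side, stop at 1.8 rad (grip then 33 mm above the table, 93 mm from the carrier's middle). Starts at 0 to 0.25. Loose: stays where it is near upright, falls by itself to its stop once past about 0.6 rad. Upright, it blocks the stack.
- bail_grip (a point): middle of the carrying handle's grip: a wooden bar 14 mm thick, 100 mm long, along the carrier's y, 95 mm from the hinge axis; 150 mm above the table when upright, its underside then 8 mm above the lid's handle. The bail's side wires run at y = +-81 mm.
- bail_hinge (a point): point on the handle's hinge axis midway between the posts, 55 mm above the table
- lid: steel lid, plate 60 x 130 x 8 mm; its plug (49 x 119 mm, 6 mm deep) sits loosely in the upper box; on top a wooden bar handle 14 mm wide (x), 60 mm long (y), from 14 to 37 mm above the origin. 90 g. Origin: centre of the plug's underside, 98 mm above the table at the start; x across, y along, z up; heads as the carrier does, to 0.02 rad.
- upper_box: upper, shallower open steel box, 60 (x) x 130 (y) mm outside, 46 mm high in all, walls 3 mm; its foot (50 x 120 mm, 6 mm high) sits loosely in the mouth of the lower box. 180 g. Origin: centre of its underside, 58 mm above the table at the start; straight sides from 6 to 46 mm above the origin.
- lower_box: lower, deeper open steel box, 60 (x) x 130 (y) mm outside, 56 mm high in all, walls 3 mm; its foot (50 x 120 mm, 6 mm high) stands on the carrier's foot plate inside the lip. 220 g. Origin: centre of its underside, 8 mm above the table at the start; straight sides from 6 to 56 mm above the origin.
- tray: flat tray of light wood, fixed to the table, 350 (x) x 186 (y) x 20 mm outside, rim 8 mm thick, inner floor 334 x 170 mm, 8 mm above the table. Origin: centre of its underside. The three parts fit abreast, long sides along the tray's y, centres 100 mm apart along its x. Turned up to 0.25 rad.
- salt: salt shaker with grey cap, 44 mm across, 90 mm high, a loose bystander; origin at the centre of its underside
- pepper: pepper shaker with grey cap, 44 mm across, 90 mm high, a loose bystander; origin at the centre of its underside
- jam: jam jar, 68 mm across, 84 mm high, a loose bystander; origin at the centre of its underside
- mandarin: mandarin, 55 mm across, 48 mm high, a loose bystander; origin at the centre of its underside
Mind the look-alikes: they are no part of the job. Leave any pink or turquoise look-alike of the lower_box alone.

How it is judged:
On the way, in this order (a step that is already met when the one before it is completed fails the run):
1. the carrying handle is folded down (more than 1.4 rad) (value of joint bail above 1.4 rad), for 0.2 s.
2. the lid has been set flat on the tray and let go (x of lid in the frame of tray between -0.15 and 0.15 m and y of lid in the frame of tray between -0.07 and 0.07 m and z of lid in the frame of tray between 0 and 0.016 m and angle between lid's own z axis and vertical below 0.1 rad and linear speed of lid below 0.03 m/s and contact force between lid and the fingers below 0.1 N), for 0.2 s.
3. the upper box has been set flat on the tray and let go (x of upper_box in the frame of tray between -0.15 and 0.15 m and y of upper_box in the frame of tray between -0.07 and 0.07 m and z of upper_box in the frame of tray between 0 and 0.016 m and angle between upper_box's own z axis and vertical below 0.1 rad and linear speed of upper_box below 0.03 m/s and contact force between upper_box and the fingers below 0.1 N), for 0.2 s.
4. the lower box has been set flat on the tray and let go (x of lower_box in the frame of tray between -0.15 and 0.15 m and y of lower_box in the frame of tray between -0.07 and 0.07 m and z of lower_box in the frame of tray between 0 and 0.016 m and angle between lower_box's own z axis and vertical below 0.1 rad and linear speed of lower_box below 0.03 m/s and contact force between lower_box and the fingers below 0.1 N), for 0.2 s.
At the end, for the whole second after the job is handed in: Handle folded past 1.4 rad; lid, upper and lower box each flat on the tray floor (origin within 150 mm of the tray centre along its x, 70 mm along its y, at most 16 mm above its underside), upright within 0.1 rad, let go and at rest (below 30 mm/s) (all of step 2 and all of step 3 and all of step 4 and value of joint bail above 1.4 rad); the robot touches nothing.
It fails at once if a part is dropped or thrown (faster than 0.7 m/s while not in the fingers) ((linear speed of lid above 0.7 m/s and contact force between lid and the fingers below 0.05 N) or (linear speed of upper_box above 0.7 m/s and contact force between upper_box and the fingers below 0.05 N) or (linear speed of lower_box above 0.7 m/s and contact force between lower_box and the fingers below 0.05 N)).
It fails at once if a shaker, the jam jar or the mandarin is moved more than 40 mm, or a shaker or the jar tipped over (distance of any of salt, pepper, jam, mandarin from where it was at the start of the episode above 0.04 m or angle between any of salt, pepper, jam's own z axis and vertical above 0.6 rad).
It also fails if it takes over 72 s, if anything falls off the work surface, if the arm or the gripper's body presses on something with over 40 N, if the wrist force passes 120 N, or if a joint passes its speed limit or range.

## Working session

There is one attempt and no reset: what is moved stays moved. The work goes in short steps, Python scripts to look and compute and a shell command to move; the robot and the scene stay as the last step left them, time stands still between calls to the robot, and variables do not carry over. Pictures are saved under pics/ and viewed, at most 10 in all, crops included, and the job is handed in when it is done.

```bash
mkdir -p pics; cat > h.py <<'E'
from workcell import *
import numpy as np, cv2
def snap(n):
    c=capture(n); np.savez('pics/%s.npz'%n,**c); return c
def cloud(c):
    K=c['camera_matrix'];z=c['z_map'];h,w=z.shape
    u,v=np.meshgrid(np.arange(w),np.arange(h))
    p=np.stack([(u-K[0,2])/K[0,0]*z,(v-K[1,2])/K[1,1]*z,z],-1)
    T=c['pose'];return p@T[:3,:3].T+T[:3,3]
E
python3 - <<'E'
from h import *
a=snap('scene');b=snap('side')
cv2.imwrite('pics/a.png',cv2.cvtColor(cv2.resize(a['img'],(800,600)),4));cv2.imwrite('pics/b.png',cv2.cvtColor(cv2.resize(b['img'],(800,600)),4))
print(get_obs());
for c in(a,b):print(c['camera_matrix'],c['pose'].round(3),(c['z_map']>0).mean())
E
```

```text
{'t': 0.1, 'qpos': array([ 9.12678826e-01,  3.81160736e-01,  1.29813348e+00,  6.82050116e-06,
        1.46359457e+00, -2.15292535e-01]), 'joint_vel': array([ 0.00030682, -0.00022701, -0.00192942, -0.00013688, -0.00094634,
       -0.00040459]), 'tau': array([ 3.66160646e-03, -4.49218476e+01, -2.31657940e+01, -2.46399632e-04,
        3.65231826e-03,  9.01724604e-06]), 'ee_pos': array([0.23551443, 0.49675213, 0.23077364]), 'orientation': array([[-9.03544362e-01,  4.28493813e-01, -7.98113437e-04],
       [ 4.28494463e-01,  9.03543830e-01, -1.02127683e-03],
       [ 2.83519667e-04, -1.26475611e-03, -9.99999160e-01]]), 'force': array([-0.20664905, -0.01533132, -0.48748396]), 'moment': array([-0.04169093, -0.01372953,  0.0355418 ]), 'finger_force': 0.0, 'opening': 0.9983465759733519}
[[476.70373589   0.         284.51985908]
 [  0.         476.70373589 206.03606253]
 [  0.           0.           1.        ]] [[-0.817 -0.448  0.364 -0.104]
 [-0.577  0.622 -0.529  0.72 ]
 [ 0.011 -0.642 -0.766  1.289]
 [ 0.     0.     0.     1.   ]] 0.9725637755102041
[[516.17055827   0.         277.89888877]
 [  0.         516.17055827 215.21688548]
 [  0.           0.           1.        ]] [[ 0.901 -0.265  0.342 -0.011]
 [-0.433 -0.561  0.705 -1.034]
 [ 0.005 -0.784 -0.621  0.949]
 [ 0.     0.     0.     1.   ]] 0.9580654761904762
```

View pics/a.png

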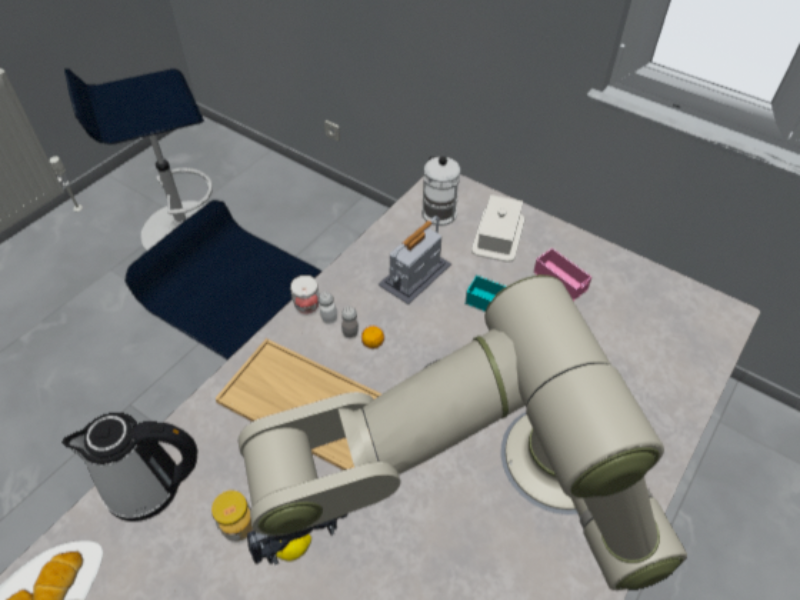

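View pics/b.png

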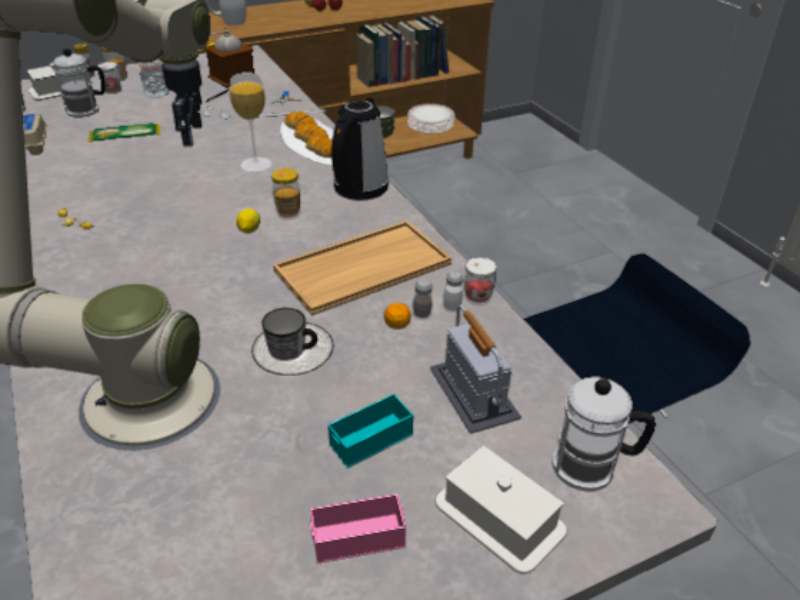

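The two wide views show:
- **Carrier:** scene (415,262), side (475,375). It is grey steel with a brown grip. It is the only stacked one; the teal box at (487,293) and pink box at (562,272) are the look-alikes to leave alone.
- **Tray:** scene (300,395), side (360,265).
- **Shakers, jar and mandarin:** scene (328,306), (349,321), (305,293) and (372,336), between the tray and the carrier.

```bash
cat > m.py <<'E'
from h import *
for n in('scene','side'):
    c=dict(np.load('pics/%s.npz'%n));P=cloud(c);hsv=cv2.cvtColor(c['img'],cv2.COLOR_RGB2HSV)
    box=(dict(scene=(375,210,455,302),side=(428,300,522,430))[n])
    x0,y0,x1,y1=[int(v*.7) for v in box]
    m=np.zeros(P.shape[:2],bool);m[y0:y1,x0:x1]=1
    for lo,hi in((.003,.012),(.012,.025),(.1,.109),(.109,.117),(.125,.138),(.14,.165)):
        q=P[m&(P[...,2]>lo)&(P[...,2]<hi)]
        if len(q)<5: print(n,lo,len(q));continue
        r=cv2.minAreaRect(q[:,:2].astype(np.float32));print(n,lo,len(q),'med z',np.median(q[:,2]).round(4),np.round(r[0],4),np.round(r[1],4),round(r[2],1))
    w=m&(hsv[...,0]<18)&(hsv[...,1]>110);q=P[w]
    print('wood',len(q),np.percentile(q[:,2],[5,25,50,75,95]).round(3))
    g=q[q[:,2]>.138]
    if len(g)>5: r=cv2.minAreaRect(g[:,:2].astype(np.float32));print('grip',len(g),np.round(r[0],4),np.round(r[1],4),round(r[2],1),np.percentile(g[:,2],[5,50,95]))
    # tray
    t=(hsv[...,0]>8)&(hsv[...,0]<25)&(hsv[...,1]>70)&(P[...,2]>.003)&(P[...,2]<.03)&(P[...,0]>.3)&(P[...,0]<.9)&(abs(P[...,1])<.3)
    l,nn=cv2.connectedComponents(t.astype(np.uint8))[1],0
    k=np.argmax(np.bincount(l[l>0]));q=P[l==k];r=cv2.minAreaRect(q[:,:2].astype(np.float32));print('tray',len(q),np.round(r[0],4),np.round(r[1],4),round(r[2],1),np.percentile(q[:,2],[5,50,95]).round(4))
    # objects
    o=(P[...,2]>.03)&(P[...,2]<.3)&(P[...,0]>.2)&(P[...,0]<.95)&(abs(P[...,1])<.45)
    N,l,s,_=cv2.connectedComponentsWithStats(o.astype(np.uint8))
    for i in range(1,N):
        if s[i,4]>60:
            q=P[l==i];print('obj',(s[i,:4]/.7).round(),q[:,:2].min(0).round(3),q[:,:2].max(0).round(3),q[:,2].max().round(3))
a=dict(np.load('pics/scene.npz'))['img'][140:215,255:325];b=dict(np.load('pics/side.npz'))['img'][205:305,295:370]
cv2.imwrite('pics/crop1.png',cv2.cvtColor(np.hstack([cv2.resize(a,(400,430),interpolation=2),cv2.resize(b,(390,430),interpolation=2)]),4))
E
python3 m.py
```

```text
scene 0.003 330 med z 0.006 [ 0.574  -0.2904] [0.2048 0.3293] 31.2
scene 0.012 179 med z 0.0168 [ 0.5373 -0.3051] [0.1253 0.3026] 13.7
scene 0.1 209 med z 0.1065 [ 0.5282 -0.2335] [0.1652 0.0645] 84.8
scene 0.109 153 med z 0.1108 [ 0.5188 -0.2312] [0.1641 0.0587] 76.6
scene 0.125 49 med z 0.13 [ 0.5242 -0.2377] [0.1733 0.0128] 84.7
scene 0.14 136 med z 0.1511 [ 0.5247 -0.2317] [0.156  0.0158] 83.3
wood 119 [0.125 0.132 0.15  0.153 0.157]
grip 81 [ 0.5237 -0.2349] [0.0932 0.013 ] 86.3 [0.14674482 0.15198256 0.15724256]
tray 2348 [0.5268 0.2058] [0.3107 0.1748] 6.8 [0.0034 0.0066 0.0174]
obj [390. 163.  67. 124.] [ 0.492 -0.45 ] [ 0.645 -0.149] 0.172
obj [479. 220.  36.  30.] [ 0.363 -0.45 ] [ 0.462 -0.397] 0.073
obj [536. 253.  29.  31.] [ 0.2   -0.447] [ 0.288 -0.391] 0.059
obj [466. 276.  40.  30.] [ 0.305 -0.295] [ 0.38  -0.219] 0.059
obj [290. 277.  47.  41.] [ 0.593 -0.027] [0.71 0.04] 0.09
obj [341. 307.  17.  27.] [ 0.525 -0.01 ] [0.561 0.027] 0.09
obj [361. 326.  23.  20.] [ 0.458 -0.027] [0.51  0.022] 0.051
side 0.003 662 med z 0.0068 [ 0.5711 -0.1637] [0.3633 0.1724] 62.5
si
[... 502 characters left out ...]
39 0.0075 0.0188]
obj [177. 121.  16.  24.] [0.2   0.423] [0.226 0.45 ] 0.3
obj [237. 213.  21.  16.] [0.292 0.425] [0.341 0.45 ] 0.056
obj [443. 257.  53.  46.] [ 0.591 -0.034] [0.711 0.034] 0.09
obj [411. 279.  21.  33.] [ 0.524 -0.022] [0.564 0.015] 0.091
obj [384. 303.  26.  20.] [ 0.459 -0.037] [0.508 0.014] 0.05
obj [261. 307.  56.  49.] [ 0.218 -0.042] [0.306 0.051] 0.083
obj [444. 306.  67. 107.] [ 0.492 -0.325] [ 0.556 -0.155] 0.16
obj [557. 377.  43.  79.] [ 0.557 -0.45 ] [ 0.628 -0.416] 0.171
obj [327. 394.  86.  64.] [ 0.245 -0.306] [ 0.381 -0.226] 0.059
obj [446. 446.  61.  56.] [ 0.364 -0.45 ] [ 0.462 -0.399] 0.073
obj [336. 494.  67.  29.] [ 0.2   -0.448] [ 0.287 -0.396] 0.059
```

View pics/crop1.png

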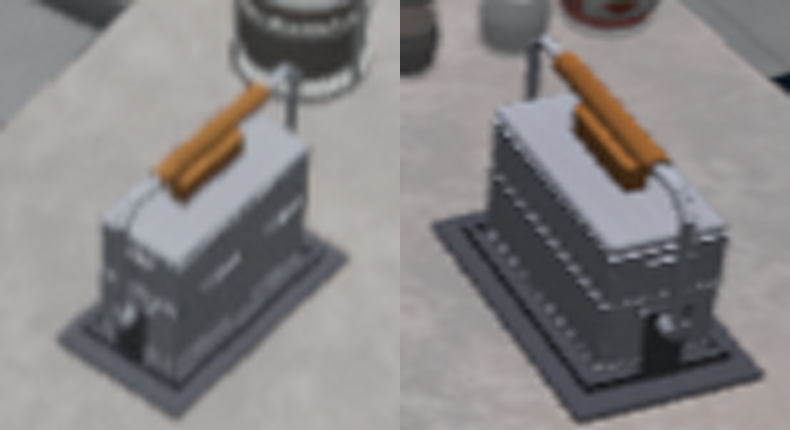

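The crop confirms the carrier: two grey boxes, a lid with a bar, and the brown grip upright over it. The teal and pink boxes are single open boxes, so they are not it. The carrier is near (0.527,-0.240) with yaw about -4°, and the tray is near (0.504,0.205) with yaw about +6°.

```bash
cat > g.py <<'E'
# usage: g.py x y z ydir_deg  -> shift/turn in move units
import sys
from h import *
from scipy.spatial.transform import Rotation as R
o=get_obs();x,y,z,a=map(float,sys.argv[1:5]);a=np.radians(a)
Y=np.array([np.cos(a),np.sin(a),0]);Z=np.array([0,0,-1.]);G=np.c_[np.cross(Y,Z),Y,Z]
M=o['orientation'];s=M.T@(np.array([x,y,z])-o['ee_pos'])/.5;r=R.from_matrix(M.T@G).as_rotvec(degrees=True)/45
print(round(o['t'],2),o['ee_pos'].round(4),'F',o['force'].round(1),'op',round(o['opening'],3),'ff',round(o['finger_force'],1),'| shift',s.round(4),'turn',r.round(4))
E
python3 g.py .57 -.24 .25 -4
```

```text
0.1 [0.2355 0.4968 0.2308] F [-0.2 -0.  -0.5] op 0.998 ff 0.0 | shift [-1.2358 -1.0448 -0.0375] turn [-1.6000e-03  6.0000e-04  1.5251e+00]
```

```bash
python3 -m creep '[0,-0.06,-0.05,-0.03,0,0,0, 0,-0.12,-0.1,-0.04,0,0,0, 0,-0.18,-0.15,-0.04,0,0,0.1, 0,-0.24,-0.2,-0.04,0,0,0.25, 0,-0.3,-0.25,-0.04,0,0,0.4, 0,-0.36,-0.3,-0.04,0,0,0.55, 0,-0.42,-0.35,-0.04,0,0,0.7, 0,-0.48,-0.4,-0.04,0,0,0.8]'; python3 g.py .57 -.24 .25 -4
```

```text
t: 0.77
ee_pos: [0.3669, 0.2116, 0.2512]
orientation: [[-0.474, 0.88, -0.0], [0.88, 0.474, -0.0], [0.0, -0.0, -1.0]]
force: [1.8, 0.5, -1.4]
opening: 0.0
finger_force: 0.0
0.77 [0.3669 0.2116 0.2512] F [ 1.8  0.5 -1.4] op 0.0 ff 0.0 | shift [-0.9878 -0.0707  0.0024] turn [-3.000e-04  1.000e-04  7.178e-01]
```

```bash
python3 -m creep '[0,-0.07,0,0,0,0,0.1, 0,-0.15,-0.01,0,0,0,0.2, 0,-0.23,-0.02,0,0,0,0.3, 0,-0.31,-0.02,0,0,0,0.4, 0,-0.39,-0.03,0,0,0,0.5, 0,-0.47,-0.03,0,0,0,0.6, 0,-0.55,-0.04,0,0,0,0.7, 0,-0.6,-0.04,0,0,0,0.72]'; python3 g.py .50 -.24 .25 -4
```

```text
t: 1.43
ee_pos: [0.4937, -0.063, 0.2508]
orientation: [[0.072, 0.997, -0.001], [0.997, -0.072, -0.0], [-0.0, -0.001, -1.0]]
force: [-0.6, -0.5, -0.9]
opening: -0.001
finger_force: 0.0
1.43 [ 0.4937 -0.063   0.2508] F [-0.6 -0.5 -0.9] op -0.001 ff 0.0 | shift [-0.3522  0.0382  0.0018] turn [-0.0008  0.0005 -0.0031]
```

```bash
python3 -m creep '[0,-0.07,0.01,0,0,0,0, 0,-0.13,0.02,0,0,0,0, 0,-0.19,0.03,0,0,0,0, 0,-0.21,0.03,0,0,0,0, 0,-0.22,0.03,0,0,0,0, 0,-0.22,0.03,0,0,0,0]' | head -2; python3 - <<'E'
from h import *
c=snap('wrist');print(c['camera_matrix'],c['pose'].round(3),(c['z_map']>0).mean())
cv2.imwrite('pics/w1.png',cv2.cvtColor(c['img'],4)); s=snap('scene')
s2=s['img'][100:400,100:400]
cv2.imwrite('pics/c1.png',cv2.cvtColor(np.hstack([cv2.resize(c['img'],(440,330)),cv2.resize(s2,(330,330))]),4))
E
cat > t.py <<'E'
from h import *
# tray from scene: rim outline by colour, ray cast on z=.02
c=dict(np.load('pics/scene.npz'));P=cloud(c);hsv=cv2.cvtColor(c['img'],cv2.COLOR_RGB2HSV)
t=(hsv[...,0]>8)&(hsv[...,0]<25)&(hsv[...,1]>70)&(P[...,2]>-.01)&(P[...,2]<.03)&(P[...,0]>.25)&(P[...,0]<.8)&(P[...,1]>.05)&(P[...,1]<.4)
l=cv2.connectedComponents(t.astype(np.uint8))[1];k=np.argmax(np.bincount(l[l>0]))
q=P[(l==k)&(P[...,2]>.002)]
r=cv2.minAreaRect(q[:,:2].astype(np.float32));print('all',r)
q=q[q[:,2]>.014];r=cv2.minAreaRect(q[:,:2].astype(np.float32));print('rim',r,np.median(q[:,2]))
cnt,_=cv2.findContours((l==k).astype(np.uint8),0,1);cn=max(cnt,key=cv2.contourArea)[:,0].astype(float)
K=c['camera_matrix'];T=c['pose'];d=np.c_[(cn-K[:2,2])/K[0,0],np.ones(len(cn))]@T[:3,:3].T
w=T[:3,3]+d*((.02-T[2,3])/d[:,2])[:,None];print('ray',cv2.minAreaRect(w[:,:2].astype(np.float32)))
E
python3 t.py
```

```text
t: 1.93
ee_pos: [0.5005, -0.1705, 0.251]
[[325.1922621    0.         277.05708316]
 [  0.         325.1922621  212.10070757]
 [  0.           0.           1.        ]] [[ 0.998 -0.063 -0.022  0.506]
 [-0.067 -0.943 -0.327 -0.087]
 [-0.     0.327 -0.945  0.394]
 [ 0.     0.     0.     1.   ]] 0.9959566326530612
all ((0.5072096586227417, 0.21129240095615387), (0.35892951488494873, 0.1895139217376709), 6.450282573699951)
rim ((0.5035281777381897, 0.21133241057395935), (0.3516221046447754, 0.18860721588134766), 6.450282096862793) 0.017009811643602823
ray ((0.5008808970451355, 0.21359002590179443), (0.351796954870224, 0.1897386908531189), 6.471761703491211)
```

View pics/c1.png

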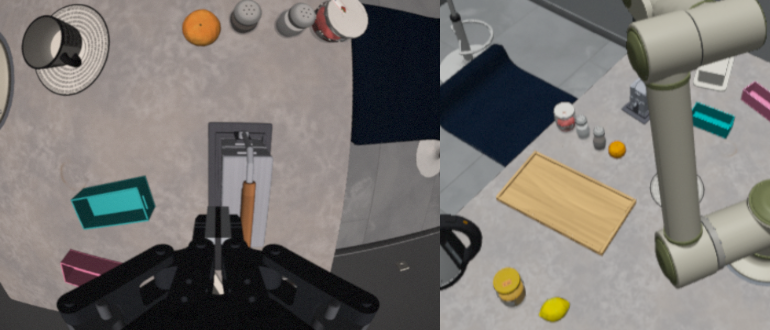

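The wrist view shows the carrier's plate at (240,190) in the shrunk image, with the grip at (248,210) slightly to its +x side. The shakers, jar and mandarin are well clear at the top. The scene view shows the whole tray.

```bash
cat >> h.py <<'E'
def wcloud(c):
    K=c['camera_matrix'];z=c['z_map'];h,w=z.shape
    u,v=np.meshgrid(np.arange(w)-K[0,2],np.arange(h)-K[1,2]);r=np.hypot(u,v)+1e-9;th=r/K[0,0]
    t=np.tan(th)/r;p=np.stack([u*t*z,v*t*z,z],-1);p[th>1.4]=0
    T=c['pose'];return p@T[:3,:3].T+T[:3,3]
def rect(q): 
    r=cv2.minAreaRect(q[:,:2].astype(np.float32));return np.round(r[0],4),np.round(r[1],4),round(r[2],2)
E
python3 - <<'E'
from h import *
c=dict(np.load('pics/wrist.npz'));P=wcloud(c);hsv=cv2.cvtColor(c['img'],cv2.COLOR_RGB2HSV)
o=(P[...,0]>.45)&(P[...,0]<.62)&(P[...,1]<-.12)&(P[...,1]>-.36)
for lo,hi in((.005,.01),(.014,.02),(.09,.109),(.108,.116)):
    m=o&(P[...,2]>lo)&(P[...,2]<hi);l=cv2.connectedComponents(m.astype(np.uint8))[1];print(lo,m.sum(),rect(P[m]))
w=o&(hsv[...,0]<18)&(hsv[...,1]>110)&(P[...,2]>.138);print('grip',w.sum(),rect(P[w]),np.percentile(P[w][:,2],[5,50,95]))
w=o&(hsv[...,0]<18)&(hsv[...,1]>110)&(P[...,2]<.138)&(P[...,2]>.112);print('lidbar',w.sum(),rect(P[w]),np.percentile(P[w][:,2],[5,50,95]))
for n in('scene','side'):
    c=dict(np.load('pics/%s.npz'%n));P=cloud(c)
    o=(P[...,0]>.45)&(P[...,0]<.62)&(P[...,1]<-.12)&(P[...,1]>-.36)
    m=o&(P[...,2]>.108)&(P[...,2]<.116)
    if m.sum()>20:print(n,rect(P[m]))
E
python3 g.py .58 -.24 .2 -4
```

```text
0.005 2282 (array([ 0.5312, -0.2217]), array([0.142 , 0.0992]), 85.48)
0.014 644 (array([ 0.5306, -0.2261]), array([0.1246, 0.0762]), 84.5)
0.09 355 (array([ 0.5332, -0.2044]), array([0.0994, 0.0595]), 85.57)
0.108 4121 (array([ 0.5314, -0.2288]), array([0.1477, 0.0593]), 85.61)
grip 1288 (array([ 0.5252, -0.1884]), array([0.0851, 0.1399]), 34.84) [0.15384956 0.1567881  0.34003132]
2.03 [ 0.5006 -0.1691  0.2514] F [ 0.6 -0.8  0.5] op 0.001 ff 0.0 | shift [-0.1311  0.1677  0.1026] turn [-0.0002 -0.0005  0.0062]Traceback (most recent call last):
  File "<stdin>", line 7, in <module>
    return _quantile_unchecked(
        a, q, axis, out, overwrite_input, method, keepdims, weights)
    return _ureduce(a,
                    func=_quantile_ureduce_func,
    ...<5 lines>...
                    overwrite_input=overwrite_input,
                    method=method)
    r = func(a, **kwargs)
    result = _quantile(arr,
                       quantiles=q,
    ...<2 lines>...
                       out=out,
                       weights=wgt)
    slices_having_nans = np.isnan(arr[-1, ...])
                                  ~~~^^^^^^^^^
IndexError: index -1 is out of bounds for axis 0 with size 0
```

```bash
python3 -m creep '[0,-0.04,0.06,0.0,0,0,0.01, 0,-0.09,0.12,0.02,0,0,0.01, 0,-0.13,0.16,0.06,0,0,0.01, 0,-0.13,0.17,0.1,0,0,0.01, 0,-0.135,0.17,0.14,0,0,0.015, 0,-0.135,0.17,0.18,0,0,0.015, 0,-0.135,0.17,0.2,0,0,0.015, 0,-0.135,0.17,0.211,0,0,0.015]'|head -5; python3 g.py .5045 -.237 .1445 -4.45;python3 g.py .46 -.234 .123 -4.45
```

```text
t: 2.7
ee_pos: [0.5809, -0.2417, 0.1446]
orientation: [[0.076, 0.997, -0.002], [0.997, -0.076, 0.001], [0.001, -0.002, -1.0]]
force: [-0.1, -0.8, -1.0]
opening: -0.003
2.7 [ 0.5809 -0.2417  0.1446] F [-0.1 -0.8 -1. ] op -0.003 ff 0.0 | shift [-0.0023 -0.1531  0.0005] turn [-0.0025 -0.0016  0.0019]
2.7 [ 0.5809 -0.2417  0.1446] F [-0.1 -0.8 -1. ] op -0.003 ff 0.0 | shift [-0.0031 -0.2422  0.0437] turn [-0.0025 -0.0016  0.0019]
```

```bash
python3 -m creep '[0,0,-0.04,0,0,0,0, 0,0,-0.08,0,0,0,0, 0,0,-0.12,0,0,0,0, 0,0,-0.155,0,0,0,0, 0,0,-0.18,0.013,0,0,0, 0,0,-0.21,0.028,0,0,0, 0,0,-0.24,0.042,0,0,0, 0,0,-0.26,0.042,0,0,0]'|head -5; python3 -m creep '[0,0,0,0,0,0,0, 0,0,0,-0.06,0,0,0, 0,0,0.03,-0.12,0,0,0, 0,0,0.06,-0.18,0,0,0, 0,0.05,0.08,-0.2,0,0,0, 0,0.1,0.1,-0.22,0,0,0, 0.5,0.12,0.13,-0.22,0,0,0, 0.5,0.12,0.13,-0.22,0,0,0]'|head -5
cat > see.py <<'E'
import sys
from h import *
c=snap('wrist')
cv2.imwrite('pics/%s.png'%sys.argv[1],cv2.cvtColor(c['img'],4))
E
python3 see.py w2; python3 g.py .53 -.239 .15 -4.45
```

```text
t: 3.37
ee_pos: [0.4505, -0.2322, 0.125]
orientation: [[0.077, 0.997, -0.0], [0.997, -0.077, 0.0], [0.0, -0.0, -1.0]]
force: [-0.4, -0.0, -0.5]
opening: -0.001
t: 4.03
ee_pos: [0.5236, -0.1761, 0.2366]
orientation: [[0.074, 0.997, 0.004], [0.997, -0.074, -0.001], [-0.001, 0.004, -1.0]]
force: [-0.2, 0.2, -0.2]
opening: 0.27
4.08 [ 0.5223 -0.1771  0.2358] F [-0.3 -0.4  0.1] op 0.363 ff 0.0 | shift [-0.1221  0.0242  0.1718] turn [0.0027 0.0012 0.0038]
```

View pics/w2.png

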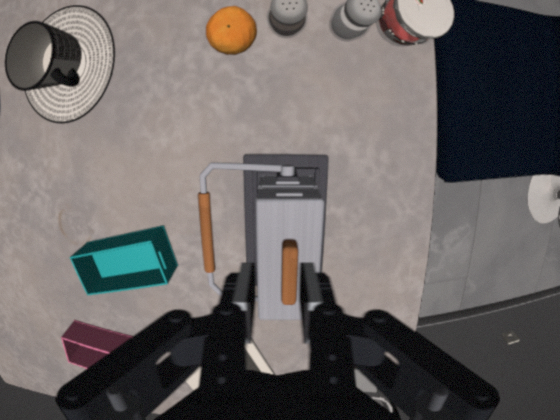

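The handle is folded, with its grip at (207,232) left of the carrier. The lid's bar is fully in view at (290,272).

```bash
python3 - <<'E'
from h import *
c=dict(np.load('pics/wrist.npz'));P=wcloud(c);hsv=cv2.cvtColor(c['img'],cv2.COLOR_RGB2HSV)
o=(P[...,0]>.49)&(P[...,0]<.58)&(P[...,1]<-.12)&(P[...,1]>-.36)
w=o&(hsv[...,0]<18)&(hsv[...,1]>110)&(P[...,2]>.128)&(P[...,2]<.142);print('lidbar',w.sum(),rect(P[w]),np.percentile(P[w][:,2],[5,50,95]))
m=o&(P[...,2]>.108)&(P[...,2]<.116);print('plate',rect(P[m]),np.median(P[m][:,2]))
E
python3 g.py .53 -.239 .117 -4.45
```

```text
lidbar 826 (array([ 0.5299, -0.2368]), array([0.0574, 0.0123]), 85.3) [0.1322687  0.13500656 0.13633408]
plate (array([ 0.5304, -0.2384]), array([0.1294, 0.0598]), 85.19) 0.11240783109879521
4.08 [ 0.5223 -0.1771  0.2358] F [-0.3 -0.4  0.1] op 0.363 ff 0.0 | shift [-0.122   0.024   0.2378] turn [0.0027 0.0012 0.0038]
```

```bash
python3 -m creep '[0.5,-0.06,0.01,0,0,0,0, 0.5,-0.1,0.02,0.03,0,0,0, 0.5,-0.12,0.023,0.08,0,0,0.006, 0.5,-0.12,0.023,0.13,0,0,0.006, 0.5,-0.12,0.023,0.17,0,0,0.006, 0.5,-0.12,0.023,0.2,0,0,0.006, 0.5,-0.12,0.023,0.22,0,0,0.006, 0.5,-0.12,0.023,0.236,0,0,0.006]'|head -5; python3 g.py .53 -.238 .117 -4.7
```

```text
t: 4.75
ee_pos: [0.5275, -0.2394, 0.1162]
orientation: [[0.083, 0.997, -0.0], [0.997, -0.083, 0.0], [0.0, -0.0, -1.0]]
force: [-0.1, 0.4, -0.2]
opening: 0.496
4.75 [ 0.5275 -0.2394  0.1162] F [-0.1  0.4 -0.2] op 0.496 ff 0.0 | shift [ 0.0032  0.0048 -0.0016] turn [-0.0006 -0.0002 -0.0009]
```

```bash
python3 -m creep '[0.5,0.003,0.005,-0.002,0,0,0, 0,0.003,0.005,-0.002,0,0,0, 0,0.003,0.005,-0.002,0,0,0, 0,0.003,0.005,-0.002,0,0,0, 0,0.003,0.005,-0.002,0,0,0, 0,0.003,0.005,-0.002,0,0,0, 0,0.003,0.005,-0.03,0,0,0, 0,0.003,0.005,-0.08,0,0,0]'; python3 g.py .604 .222 .20 6.5;
```

```text
t: 5.42
ee_pos: [0.5293, -0.2371, 0.1552]
orientation: [[0.082, 0.997, -0.004], [0.997, -0.082, 0.003], [0.003, -0.005, -1.0]]
force: [0.8, 0.0, -1.5]
opening: 0.145
finger_force: 58.7
5.42 [ 0.5293 -0.2371  0.1552] F [ 0.8  0.  -1.5] op 0.145 ff 58.7 | shift [ 0.9276  0.0729 -0.0875] turn [-0.0055 -0.0041 -0.2493]
```

```bash
python3 -m creep '[0,0.03,0,-0.04,0,0,0, 0,0.1,0.01,-0.07,0,0,-0.04, 0,0.17,0.015,-0.08,0,0,-0.08, 0,0.24,0.02,-0.08,0,0,-0.12, 0,0.31,0.025,-0.08,0,0,-0.16, 0,0.38,0.03,-0.08,0,0,-0.2, 0,0.45,0.035,-0.08,0,0,-0.24, 0,0.52,0.04,-0.08,0,0,-0.25]' |head -2; python3 g.py .602 .221 .20 6.45;
```

```text
t: 6.08
ee_pos: [0.5716, 0.0215, 0.197]
6.08 [0.5716 0.0215 0.197 ] F [-0.1 -0.6 -1. ] op 0.142 ff 58.7 | shift [ 0.3894  0.1065 -0.006 ] turn [0.0002 0.0001 0.0039]
```

```bash
python3 -m creep '[0,0.06,0.015,0,0,0,0.003, 0,0.13,0.035,0,0,0,0.003, 0,0.2,0.055,0,0,0,0.003, 0,0.27,0.075,0,0,0,0.003, 0,0.33,0.09,0,0,0,0.003, 0,0.37,0.1,0.03,0,0,0.003, 0,0.389,0.106,0.08,0,0,0.003, 0,0.389,0.106,0.12,0,0,0.003]' |head -2; python3 g.py .602 .221 .027 6.45; python3 see.py w3
```

```text
t: 6.75
ee_pos: [0.6019, 0.2215, 0.1356]
6.75 [0.6019 0.2215 0.1356] F [ 0.  -0.1 -1.5] op 0.148 ff 58.7 | shift [-1.200e-03  1.000e-04  2.172e-01] turn [ 0.0004 -0.0007  0.0026]
```

View pics/w3.png

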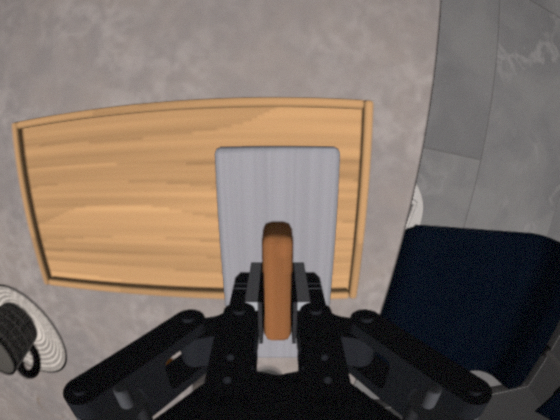

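The lid is held level at (278,230), over the right-hand end of the tray and parallel to the rim. I'll check the tray pose from this near view.

```bash
python3 - <<'E'
from h import *
c=dict(np.load('pics/wrist.npz'));P=wcloud(c);hsv=cv2.cvtColor(c['img'],cv2.COLOR_RGB2HSV)
t=(hsv[...,0]>8)&(hsv[...,0]<25)&(hsv[...,1]>70)&(P[...,2]>-.01)&(P[...,2]<.03)&(P[...,0]>.25)&(P[...,0]<.8)&(P[...,1]>.05)&(P[...,1]<.4)
l=cv2.connectedComponents(t.astype(np.uint8))[1];k=np.argmax(np.bincount(l[l>0]));q=P[l==k]
print(rect(q),rect(q[q[:,2]>.015]),np.median(q[q[:,2]<.012][:,2]))
E
```

```text
(array([0.5064, 0.2082]), array([0.3471, 0.1843]), 6.48) (array([0.5064, 0.2082]), array([0.3471, 0.1843]), 6.48) 0.008441159807834553
```

```bash
python3 -m creep '[0,-0.002,0.004,0.06,0,0,0.003, 0,-0.003,0.004,0.11,0,0,0.003, 0,-0.003,0.004,0.15,0,0,0.003, 0,-0.003,0.004,0.18,0,0,0.003, 0,-0.003,0.004,0.2,0,0,0.003, 0,-0.003,0.004,0.21,0,0,0.003, 0,-0.003,0.004,0.214,0,0,0.003, 0,-0.003,0.004,0.216,0,0,0.003]' |head -5; python3 g.py .604 .220 .027 6.45
```

```text
t: 7.47
ee_pos: [0.6048, 0.2177, 0.0295]
orientation: [[-0.109, 0.994, 0.001], [0.994, 0.109, 0.0], [0.0, 0.001, -1.0]]
force: [-0.2, 0.3, 0.2]
opening: 0.146
7.47 [0.6048 0.2177 0.0295] F [-0.2  0.3  0.2] op 0.146 ff 58.8 | shift [ 0.0048 -0.0011  0.0051] turn [ 0.0015 -0.0001 -0.0043]
```

Creep down in 1 mm steps; open only after contact.

```bash
python3 -m creep '[0,0.002,0,0.002,0,0,0, 0,0.004,0,0.003,0,0,0, 0,0.004,0,0.004,0,0,0, 0,0.004,0,0.005,0,0,0]' |head -5; python3 g.py .604 .220 .027 6.45
```

```text
t: 7.8
ee_pos: [0.6052, 0.2194, 0.0291]
orientation: [[-0.109, 0.994, 0.004], [0.994, 0.109, -0.0], [-0.001, 0.004, -1.0]]
force: [-4.3, -3.0, 13.8]
opening: 0.144
7.8 [0.6052 0.2194 0.0291] F [-4.3 -3.  13.8] op 0.144 ff 60.9 | shift [ 0.0014 -0.0022  0.0041] turn [ 0.0046  0.001  -0.004 ]
```

```bash
python3 -m creep '[0.15,0,0,-0.002,0,0,0, 0.25,0,0,-0.002,0,0,0, 0.5,0,0,-0.002,0,0,0, 0.5,0,0,-0.002,0,0,0, 0.5,0,0,-0.02,0,0,0, 0.5,0,0,-0.08,0,0,0, 0.7,0,0,-0.16,0,0,0, 1,0,0,-0.24,0,0,0]' |head -5; python3 - <<'E'
from h import *
c=snap('wrist');P=wcloud(c);hsv=cv2.cvtColor(c['img'],cv2.COLOR_RGB2HSV)
m=(P[...,2]>.019)&(P[...,2]<.026)&(P[...,0]>.54)&(P[...,0]<.67)&(P[...,1]>.13)&(P[...,1]<.3)&(hsv[...,1]<60)
print(rect(P[m]),np.percentile(P[m][:,2],[5,50,95]))
E
python3 g.py .5295 -.2385 .2 -4.6
```

```text
t: 8.47
ee_pos: [0.6036, 0.2197, 0.1478]
orientation: [[-0.109, 0.994, -0.002], [0.994, 0.109, -0.0], [-0.0, -0.002, -1.0]]
force: [1.3, 0.2, 0.1]
opening: 0.765
(array([0.6049, 0.2194]), array([0.0604, 0.1284]), 6.3) [0.02111697 0.02244984 0.02359896]
8.52 [0.6069 0.2203 0.1574] F [1.6 0.4 8.4] op 0.847 ff 0.0 | shift [-0.8952 -0.253  -0.0892] turn [ 0.0171 -0.0026  0.2417]
```

```bash
python3 -m creep '[1,-0.02,-0.005,-0.05,0.005,0,0, 1,-0.08,-0.02,-0.09,0.01,0,0.03, 1,-0.15,-0.04,-0.09,0.01,0,0.06, 1,-0.23,-0.06,-0.09,0.01,0,0.1, 1,-0.31,-0.08,-0.09,0.01,0,0.14, 1,-0.39,-0.11,-0.09,0.01,0,0.18, 1,-0.47,-0.13,-0.09,0.01,0,0.22, 1,-0.55,-0.15,-0.09,0.01,0,0.24]' |head -2; python3 g.py .5295 -.18 .2 -4.6
```

```text
t: 9.18
ee_pos: [0.5589, -0.0633, 0.192]
9.18 [ 0.5589 -0.0633  0.192 ] F [ 0.8  0.3 -0.5] op 1.001 ff 0.0 | shift [-0.2373 -0.0399 -0.0156] turn [-0.009   0.0011 -0.0002]
```

```bash
python3 -m creep '[1,-0.07,-0.01,-0.01,-0.005,0,0, 1,-0.14,-0.02,-0.02,-0.008,0,0, 1,-0.2,-0.03,-0.03,-0.008,0,0, 1,-0.22,-0.04,-0.05,-0.008,0,0, 1,-0.23,-0.04,-0.06,-0.008,0,0, 1,-0.23,-0.04,-0.06,-0.008,0,0]' |head -2; cat > box.py <<'E'
import sys
from h import *
lo,hi,x0,x1,y0,y1=map(float,sys.argv[1:7])
c=snap('wrist');P=wcloud(c);hsv=cv2.cvtColor(c['img'],cv2.COLOR_RGB2HSV)
m=(P[...,2]>lo)&(P[...,2]<hi)&(P[...,0]>x0)&(P[...,0]<x1)&(P[...,1]>y0)&(P[...,1]<y1)&(hsv[...,1]<70)
print(m.sum(),rect(P[m]),np.percentile(P[m][:,2],[5,50,95]).round(4))
E
python3 box.py .1 .11 .48 .58 -.32 -.15; python3 g.py .5295 -.2385 .062 -4.6
```

```text
t: 9.68
ee_pos: [0.5312, -0.1752, 0.2231]
1429 (array([ 0.5308, -0.24  ]), array([0.1305, 0.0608]), 85.45) [0.1008 0.1039 0.1052]
9.73 [ 0.5312 -0.1742  0.2223] F [-0.2  0.5  0.5] op 1.002 ff 0.0 | shift [-0.1282  0.0068  0.3206] turn [-0.0001  0.0013  0.0017]
```

```bash
python3 -m creep '[1,-0.06,0.003,0.0,0,0,0, 1,-0.11,0.006,0.03,0,0,0, 1,-0.129,0.008,0.08,0,0,0, 1,-0.13,0.008,0.14,0,0,0, 1,-0.13,0.008,0.19,0,0,0, 1,-0.13,0.008,0.22,0,0,0, 1,-0.13,0.008,0.23,0,0,0, 1,-0.13,0.008,0.23,0,0,0]' |head -2;  python3 g.py .530 -.2395 .062 -4.6
```

```text
t: 10.4
ee_pos: [0.5296, -0.2383, 0.1054]
10.4 [ 0.5296 -0.2383  0.1054] F [0.7 0.6 0.2] op 0.996 ff 0.0 | shift [-0.0024  0.0013  0.0869] turn [-0.0047 -0.001   0.0036]
```

```bash
python3 -m creep '[1,-0.002,0.001,0.03,0,0,0.003, 1,-0.002,0.001,0.06,0,0,0.003, 1,-0.002,0.001,0.08,0,0,0.003, 1,-0.002,0.001,0.085,0,0,0.003, 1,-0.002,0.001,0.085,0,0,0.003, 0.5,-0.002,0.001,0.085,0,0,0.003, 0.3,-0.002,0.001,0.085,0,0,0.003, 0.3,-0.002,0.001,0.085,0,0,0.003]' ; python3 -m creep '[0.3,0,0,0,0,0,0,0.3,0,0,0,0,0,0,0.3,0,0,-0.01,0,0,0,0.3,0,0,-0.03,0,0,0,0.3,0,0,-0.06,0,0,0]';  python3 g.py .505 .209 .20 6.45; python3 see.py w4
```

```text
t: 11.07
ee_pos: [0.5305, -0.2413, 0.0654]
orientation: [[0.081, 0.997, 0.0], [0.997, -0.081, -0.002], [-0.002, 0.001, -1.0]]
force: [0.2, 0.3, 3.5]
opening: 0.695
finger_force: 64.9
t: 11.48
ee_pos: [0.5293, -0.2406, 0.0939]
orientation: [[0.082, 0.997, -0.004], [0.997, -0.082, 0.001], [0.001, -0.004, -1.0]]
force: [-0.1, -0.4, -2.0]
opening: 0.699
finger_force: 64.9
11.48 [ 0.5293 -0.2406  0.0939] F [-0.1 -0.4 -2. ] op 0.699 ff 64.9 | shift [ 0.8923 -0.1225 -0.2111] turn [-0.0049 -0.0013 -0.2472]
```

View pics/w4.png

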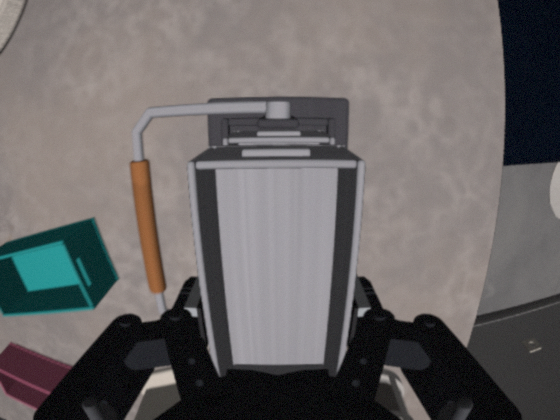

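The upper box (275,250) is held level and clear, and the lower box stays in the carrier beneath it. Carrying it to the middle slot.

```bash
python3 -m creep '[0.3,0,0,-0.07,0,0,0, 0.3,0.01,0,-0.13,0,0,0, 0.3,0.06,-0.005,-0.17,0,0,-0.04, 0.3,0.13,-0.01,-0.18,0,0,-0.08, 0.3,0.2,-0.02,-0.18,0,0,-0.12, 0.3,0.27,-0.03,-0.18,0,0,-0.16, 0.3,0.34,-0.04,-0.18,0,0,-0.2, 0.3,0.41,-0.05,-0.18,0,0,-0.245]' |head -2; python3 g.py .505 .209 .18 6.45
```

```text
t: 12.2
ee_pos: [0.5213, -0.033, 0.1843]
12.2 [ 0.5213 -0.033   0.1843] F [ 0.3  0.2 -1.5] op 0.689 ff 66.1 | shift [0.4845 0.0218 0.0084] turn [-0.0017  0.0007 -0.0006]
```

```bash
python3 -m creep '[0.3,0.07,0.003,0,0,0,0, 0.3,0.14,0.006,0,0,0,0, 0.3,0.21,0.01,0,0,0,0, 0.3,0.28,0.012,0,0,0,0, 0.3,0.35,0.015,0,0,0,0, 0.3,0.42,0.018,0,0,0,0, 0.3,0.47,0.021,0.04,0,0,0, 0.3,0.484,0.022,0.1,0,0,0]' |head -2; python3 g.py .505 .209 .0155 6.45
```

```text
t: 12.87
ee_pos: [0.5065, 0.2109, 0.1359]
12.87 [0.5065 0.2109 0.1359] F [ 0.7 -0.1 -2.6] op 0.699 ff 66.4 | shift [-0.0037 -0.0048  0.2407] turn [ 0.0066 -0.0011  0.0022]
```

```bash
python3 -m creep '[0.3,-0.003,-0.004,0.05,0,0,0, 0.3,-0.003,-0.004,0.1,0,0,0, 0.3,-0.003,-0.004,0.15,0,0,0, 0.3,-0.003,-0.004,0.19,0,0,0, 0.3,-0.003,-0.004,0.215,0,0,0, 0.3,-0.003,-0.004,0.228,0,0,0, 0.3,-0.003,-0.004,0.234,0,0,0, 0.3,-0.003,-0.004,0.236,0,0,0]' |head -5; python3 -m creep '[0.3,0,0,0.002,0,0,0, 0.3,0,0,0.003,0,0,0,0.3,0,0,0.004,0,0,0]'|head -4; python3 g.py .505 .209 .0155 6.45
```

```text
t: 13.53
ee_pos: [0.5041, 0.2054, 0.016]
orientation: [[-0.111, 0.994, -0.001], [0.994, 0.111, -0.001], [-0.0, -0.001, -1.0]]
force: [0.6, 0.1, -2.1]
opening: 0.698
t: 13.78
ee_pos: [0.5044, 0.2055, 0.0153]
orientation: [[-0.111, 0.994, 0.0], [0.994, 0.111, -0.0], [-0.0, 0.0, -1.0]]
force: [-3.2, -0.5, 12.0]
13.78 [0.5044 0.2055 0.0153] F [-3.2 -0.5 12. ] op 0.696 ff 68.0 | shift [ 0.0069  0.002  -0.0003] turn [ 0.0003  0.0005 -0.002 ]
```

Contact (12 N). Release.

```bash
python3 -m creep '[0.75,0,0,-0.004,0,0,0, 0.85,0,0,-0.006,0,0,0, 0.9,0,0,-0.008,0,0,0, 0.9,0,0,-0.012,0,0,0, 0.9,0,0,-0.04,0,0,0, 0.9,0,0,-0.1,0,0,0, 1,0,0,-0.17,0,0,0, 1,0,0,-0.25,0,0,0]' |head -5; python3 box.py .05 .058 .46 .55 .12 .3; python3 g.py .5295 -.2395 .2 -4.6
```

```text
t: 14.45
ee_pos: [0.5032, 0.2053, 0.1395]
orientation: [[-0.111, 0.994, -0.004], [0.994, 0.111, -0.001], [-0.001, -0.004, -1.0]]
force: [1.3, -0.4, 0.1]
opening: 0.998
2084 (array([0.504 , 0.2067]), array([0.0605, 0.1299]), 6.83) [0.051  0.054  0.0554]
14.5 [0.5067 0.2061 0.148 ] F [3.1 0.3 8.4] op 1.0 ff 0.0 | shift [-0.8907 -0.0526 -0.1047] turn [ 0.0126 -0.0015  0.2439]
```

Upper box is flat at (0.504,0.207), top at 54 mm. Back for the lower box.

```bash
python3 -m creep '[1,-0.02,0,-0.05,0.005,0,0, 1,-0.08,-0.005,-0.1,0.01,0,0.03, 1,-0.16,-0.01,-0.105,0.01,0,0.06, 1,-0.24,-0.015,-0.105,0.01,0,0.1, 1,-0.32,-0.02,-0.105,0.01,0,0.14, 1,-0.4,-0.025,-0.105,0.01,0,0.18, 1,-0.48,-0.03,-0.105,0.01,0,0.22, 1,-0.56,-0.033,-0.105,0.01,0,0.243]' |head -2; python3 g.py .53 -.185 .2 -4.6
```

```text
t: 15.17
ee_pos: [0.5184, -0.0765, 0.1917]
15.17 [ 0.5184 -0.0765  0.1917] F [0.2 1.6 0.3] op 1.005 ff 0.0 | shift [-0.2144  0.0407 -0.0166] turn [-0.0114  0.002  -0.0016]
```

```bash
python3 -m creep '[1,-0.07,0.01,0,-0.005,0,0, 1,-0.14,0.025,0,-0.01,0,0, 1,-0.19,0.035,0,-0.01,0,0, 1,-0.21,0.04,0,-0.01,0,0, 1,-0.214,0.04,0,-0.01,0,0, 1,-0.214,0.04,0,-0.01,0,0]' |head -2; python3 box.py .061 .067 .49 .57 -.307 -.172; python3 g.py .530 -.2395 .07 -4.6
```

```text
t: 15.67
ee_pos: [0.53, -0.1825, 0.1913]
1323 (array([ 0.5306, -0.239 ]), array([0.1305, 0.0605]), 85.34) [0.0619 0.0641 0.0653]
15.72 [ 0.53   -0.1818  0.1914] F [ 0.4  0.2 -0. ] op 1.001 ff 0.0 | shift [-0.1149  0.0096  0.2429] turn [-0.0023  0.0012  0.0013]
```

```bash
python3 -m creep '[1,-0.05,0.004,0.01,0,0,0, 1,-0.1,0.009,0.05,0,0,0, 1,-0.114,0.01,0.11,0,0,0, 1,-0.114,0.01,0.17,0,0,0, 1,-0.114,0.01,0.22,0,0,0, 1,-0.114,0.01,0.24,0,0,0, 1,-0.114,0.01,0.242,0,0,0, 1,-0.114,0.01,0.242,0,0,0]' |head -4;  python3 g.py .530 -.239 .029 -4.6
```

```text
t: 16.38
ee_pos: [0.5309, -0.2395, 0.0713]
orientation: [[0.079, 0.997, -0.001], [0.997, -0.079, -0.002], [-0.002, -0.001, -1.0]]
force: [1.1, -0.2, -0.6]
16.38 [ 0.5309 -0.2395  0.0713] F [ 1.1 -0.2 -0.6] op 1.0 ff 0.0 | shift [ 0.0009 -0.0018  0.0847] turn [-0.0012  0.0022  0.0021]
```

```bash
python3 -m creep '[1,0,-0.001,0.03,0,0,0, 1,0,-0.001,0.06,0,0,0, 1,0,-0.001,0.078,0,0,0, 1,0,-0.001,0.084,0,0,0, 1,0,-0.001,0.084,0,0,0, 0.5,0,-0.001,0.084,0,0,0, 0.3,0,-0.001,0.084,0,0,0, 0.3,0,-0.001,0.084,0,0,0]' ; python3 -m creep '[0.3,0,0,0,0,0,0,0.3,0,0,0,0,0,0,0.3,0,0,-0.01,0,0,0,0.3,0,0,-0.03,0,0,0,0.3,0,0,-0.06,0,0,0,0.3,0,0,-0.12,0,0,0,0.3,0,0,-0.18,0,0,0,0.3,0,0,-0.24,0,0,0]'; python3 see.py w5; python3 g.py .406 .198 .18 6.45
```

```text
t: 17.05
ee_pos: [0.5304, -0.2406, 0.0298]
orientation: [[0.08, 0.997, 0.0], [0.997, -0.08, -0.003], [-0.003, 0.0, -1.0]]
force: [0.8, 0.1, 6.2]
opening: 0.692
finger_force: 65.8
t: 17.72
ee_pos: [0.5296, -0.2399, 0.1505]
orientation: [[0.08, 0.997, -0.002], [0.997, -0.08, -0.001], [-0.001, -0.002, -1.0]]
force: [0.8, 0.9, -2.5]
opening: 0.695
finger_force: 65.1
17.77 [ 0.5317 -0.2412  0.1569] F [ 0.6 -0.9  4.5] op 0.693 ff 65.4 | shift [ 0.8553 -0.3203 -0.0544] turn [ 0.0082  0.0095 -0.2449]
```

View pics/w5.png

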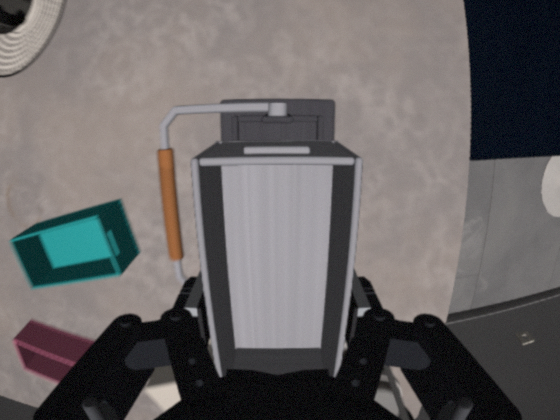

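The lower box (277,250) is in the grip and clear of the carrier, and the handle is still down at (170,205).

```bash
python3 -m creep '[0.3,0.03,0,-0.04,0,0,0, 0.3,0.09,-0.02,-0.06,0,0,-0.04, 0.3,0.15,-0.05,-0.06,0,0,-0.08, 0.3,0.21,-0.08,-0.06,0,0,-0.12, 0.3,0.27,-0.1,-0.06,0,0,-0.16, 0.3,0.33,-0.12,-0.06,0,0,-0.2, 0.3,0.4,-0.15,-0.06,0,0,-0.24, 0.3,0.47,-0.175,-0.06,0,0,-0.245]' |head -2; python3 g.py .404 .201 .18 6.45
```

```text
t: 18.43
ee_pos: [0.4605, 0.0025, 0.1788]
18.43 [0.4605 0.0025 0.1788] F [ 0.4  0.  -2.1] op 0.693 ff 65.2 | shift [ 0.4072 -0.0673 -0.0028] turn [-0.002   0.0016  0.001 ]
```

```bash
python3 -m creep '[0.3,0.07,-0.01,0,0,0,0, 0.3,0.14,-0.022,0,0,0,0, 0.3,0.21,-0.034,0,0,0,0, 0.3,0.28,-0.046,0,0,0,0, 0.3,0.34,-0.056,0,0,0,0, 0.3,0.39,-0.064,0,0,0,0, 0.3,0.407,-0.067,0.04,0,0,0, 0.3,0.407,-0.067,0.1,0,0,0]' |head -2; python3 g.py .404 .201 .030 6.45
```

```text
t: 19.1
ee_pos: [0.4059, 0.2018, 0.13]
19.1 [0.4059 0.2018 0.13  ] F [ 0.1 -0.6 -2.4] op 0.695 ff 65.5 | shift [-0.0011 -0.005   0.2001] turn [0.0062 0.0003 0.0038]
```

```bash
python3 -m creep '[0.3,-0.001,-0.003,0.05,0,0,0, 0.3,-0.001,-0.004,0.1,0,0,0, 0.3,-0.001,-0.004,0.14,0,0,0, 0.3,-0.001,-0.004,0.17,0,0,0, 0.3,-0.001,-0.004,0.185,0,0,0, 0.3,-0.001,-0.004,0.192,0,0,0, 0.3,-0.001,-0.004,0.195,0,0,0, 0.3,-0.001,-0.004,0.196,0,0,0]' |head -5; python3 -m creep '[0.3,0,0,0.002,0,0,0, 0.3,0,0,0.003,0,0,0,0.3,0,0,0.004,0,0,0]'|head -4; python3 g.py .404 .201 .0298 6.45
```

```text
t: 19.77
ee_pos: [0.4037, 0.1988, 0.0308]
orientation: [[-0.112, 0.994, -0.0], [0.994, 0.112, -0.001], [-0.001, -0.001, -1.0]]
force: [0.5, 0.0, -1.6]
opening: 0.692
t: 20.02
ee_pos: [0.4038, 0.1988, 0.0297]
orientation: [[-0.112, 0.994, 0.001], [0.994, 0.112, -0.001], [-0.001, 0.001, -1.0]]
force: [-4.8, -1.8, 22.3]
20.02 [0.4038 0.1988 0.0297] F [-4.8 -1.8 22.3] op 0.693 ff 68.2 | shift [ 0.0043  0.0009 -0.0001] turn [0.0006 0.0014 0.0001]
```

```bash
python3 -m creep '[0.75,0,0,-0.005,0,0,0, 0.85,0,0,-0.007,0,0,0, 0.9,0,0,-0.009,0,0,0, 0.9,0,0,-0.012,0,0,0, 0.9,0,0,-0.05,0,0,0, 0.9,0,0,-0.11,0,0,0, 0.9,0,0,-0.18,0,0,0, 0.9,0,0,-0.25,0,0,0]' |head -5; python3 -m creep '[0.9,0,0,-0.05,0,0,0, 0.9,0,0,-0.1,0,0,0, 0.9,0,0,-0.14,0,0,0, 0.9,0,0,-0.15,0,0,0, 0.9,0,0,-0.15,0,0,0, 0.9,0,0,-0.15,0,0,0]'|head -4;python3 box.py .06 .068 .36 .46 .12 .29
python3 - <<'E'
from h import *
c=dict(np.load('pics/wrist.npz'));s=snap('side')
cv2.imwrite('pics/end.png',cv2.cvtColor(np.hstack([cv2.resize(c['img'],(400,300)),cv2.resize(s['img'],(400,300))]),4))
E
```

```text
t: 20.68
ee_pos: [0.403, 0.1987, 0.1546]
orientation: [[-0.112, 0.994, -0.003], [0.994, 0.112, -0.002], [-0.001, -0.003, -1.0]]
force: [0.8, 0.3, -0.2]
opening: 0.897
t: 21.18
ee_pos: [0.4032, 0.1989, 0.2272]
orientation: [[-0.112, 0.994, -0.003], [0.994, 0.112, -0.002], [-0.001, -0.003, -1.0]]
force: [-0.9, 0.0, -0.4]
1264 (array([0.4033, 0.201 ]), array([0.0598, 0.1293]), 6.92) [0.0611 0.0641 0.0654]
```

View pics/end.png

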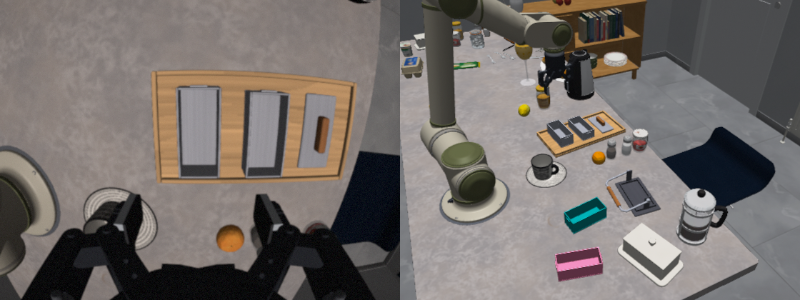

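The wrist view (left) shows the lower box at (200,130), the upper box at (265,135) and the lid at (318,130), flat and side by side inside the tray. The side view shows the handle folded at (625,205) and the other things undisturbed.

```bash
python3 -c "
from workcell import *
print(hand_in())"
```

```text
the job is handed in; nothing more can be done
None
```

The handle is folded down, and the lid, upper box and lower box are flat and side by side on the tray, with nothing else disturbed; the job was handed in at about 21 s of the 72 s, and no verdict came back.

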